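# Load the prism carrier and slide the UV hatch shut

## Task

Set the white carrier with the two orange prisms down gently in its well in the disinfection unit, then push the amber hatch along its rails until it is fully shut against the frame and the catch has dropped in. The latch head is set a little differently on every unit, so feel for the end and press the hatch home gently rather than ramming it into the seal. Leave the spare carrier and everything else on the bench where it is.

Things in the scene. Friction and masses are not known exactly. Their poses are not given: they have to be found in the camera images.
- unit: White bench-top UV disinfection unit, fixed, 200 (its x) by 412 (its y, -212 to 200) by 124 mm high. Origin: centre of its underside, z up. Open chamber at its -y end: x -75 to 75, y -155 to -33, floor at z 35, walls to z 95; the rest is a closed lamp house. Guide rails with lips for the hatch (top z 113, x 78 to 100 mm either side) run along y. A black latch head bridges the -y end (y -210 to -141 at most, top z 124).
- well (a point): Centre of the carrier's well on the chamber floor (unit frame 0, -80, 35 mm; axes as the unit's). The well is a rectangle inside 8 mm high, 4 mm thick steel ribs, 96 mm along the unit's x by 42 mm along its y. The chamber is 60 mm deep up to the hatch's underside.
- seat (a point): Nominal place of the rubber seal strip's face, under the latch head (unit frame 0, -185, 100 mm), where the hatch's nose stops. The true face lies up to 12 mm either way along the unit's y: the head is set on slotted screws, differently on every unit, and this is NOT measured. The seal yields by about 8 N per mm for 5 mm, then is solid; over 15 N on it is ramming.
- carrier: White prism carrier to load, 0.1 to 0.16 kg: plate 90 (its x) by 36 (y) by 10 mm; in its middle an upright black fin to lift it by, 26 mm along x, 12 mm thick along y, top at z 56; an orange cone prism 18 mm wide and 18 mm high stands on the plate 32 mm either side of the centre along x. Origin: centre of its underside. Same either way round.
- hatch: Amber hatch plate 170 x 170 x 10 mm, 0.28 to 0.46 kg, captive in the rails (underside at unit z 95, drag 1 to 4 N). Black pull bar across its middle: 80 mm along x, 14 mm thick along y, 10 to 34 mm above the underside. Origin: centre of the underside; axes as the unit's. Starts open, at unit y +55 to +95 mm; closes towards unit -y; shut at unit y -100 mm, give or take 12 mm.
- nose (a point): Middle of the hatch's leading top edge (hatch frame 0, -85, 8 mm): a ramped steel nose; home, the roller's axis stands 22 mm behind it. Some 20 mm before home it lifts the sprung roller catch under the latch head by 3 mm (a bump of 4 to 9 N in all, drag included); the roller then drops into a groove across the hatch behind the nose and holds it, once the nose squeezes the seal by nearly 1 mm: 12 to 14 N of push in all is right.
- fundus_lens: Bystander, to be left alone: hand-held examination lens: black ring 48 mm across, 22 mm high, lying flat; origin at the centre of its underside
- saline: Bystander, to be left alone: white bottle with blue cap, 56 mm across, 140 mm high; origin at the centre of its underside
- occluder: Bystander, to be left alone: flat black eye occluder, 5 mm thick: a disc 60 mm across on a 110 mm handle; origin on its underside, 85 mm from the disc's centre
- lens_case: Bystander, to be left alone: flat white contact-lens case with one blue and one white screw cap, 66 x 30 x 17 mm; origin at the centre of its underside
- cup: Bystander, to be left alone: clear plastic cup 72 mm across, 85 mm high; origin at the centre of its underside
- penlight: Bystander, to be left alone: steel penlight, 127 mm long, 14 to 17 mm thick, lying along its own x; origin on its underside
- spare: Bystander, to be left alone: empty carrier of the same shape and size as the one to be loaded, but blue with a grey fin and no prisms; 90 x 36 x 56 mm; origin at the centre of its underside
Mind the look-alikes: they are no part of the job. What is shaped like the carrier but pink or yellow is not meant.

How it is judged:
By the outcome, as a careful person would: the job done as asked, in the order asked, and still so for the second after the job is handed in, with the robot touching nothing.
It also fails if it takes over 61 s, if anything falls off the work surface, if the arm or the gripper's body presses on something with over 40 N, if the wrist force passes 120 N, or if a joint passes its speed limit or range.

## Robot

A 6-joint arm with a two-finger parallel gripper is mounted at the origin on the work surface. World frame = base frame: x ahead of the robot, y to its left, z up, the work surface at z = 0. Lengths are in m, angles in rad, forces in N, time in s.
With the tool pointing down it reaches from about 0.3 to 1 m from the base axis. Payload 5.1 kg.
Tool frame: the origin (TCP) lies between the finger pads; the fingertips stand robot.finger_overhang ahead of it and the grasp point (between the pads) lies 8 mm behind it (robot.finger_overhang is the distance from the TCP to the fingertips, in m); z points along the fingers, y is the direction in which the jaws open and shut (so a half turn about z gives the same grasp; the last joint's range is limited). The gripper opens to 95 mm and grips with 3 to 60 N. Pads are 20 mm wide; open, the fingers measure 119 mm over their backs; the gripper's body (75 mm by 180 mm) begins 59 mm behind the grasp point.
Start: joints at [1.091, 0.124, 1.65, -0, 1.367, -0.083], TCP at [0.251, 0.599, 0.226] pointing down, gripper open.
Joint ranges: [-2.61, 2.61], [-1.02, 2.33], [0.03, 2.71], [-1.35, 4.49], [0.32, 2.68], [-2.91, 2.91]. Speed limits (rad/s): [2.57, 2.57, 3.14, 3.14, 3.14, 3.14].

## Interface

Orientations are given as [roll, pitch, yaw] about the fixed x, y, z axes, in that order (R = Rz(yaw) Ry(pitch) Rx(roll)).
In Python, from plant import readout, cams, workorder, robot gives the robot as it stands.
- The arm moves only by the tool carry_out, never from a script. Its argument "deltas" is a list of rows, each a list of 7 numbers: the closure, from 0 (fully open) to 1 (shut), then the shift along the world's x, y, z in mm, then the turn, a rotation vector about the world's x, y, z in rad. In form: [[jaw, tx, ty, tz, rx, ry, rz], ...]. A call has 1 to 12 rows; each row shifts and turns the pose as measured when the row begins; what a row does not reach is not made up. A row lasts 1/8 s, in which the tool goes at most 62.5 mm and 10.7 degrees, less where a joint would pass 70% of its speed; a pose out of reach is approached as far as the arm can. A call is refused whole if a number of a shift passes 62.5 or a number of a turn 0.188, either way. A call with a gripper value outside its range is refused whole. The fingers move at their own pace and stop on an object; the grip force is fixed at half the most. Time passes only in rows, so rows that do not move let the fingers close. It gives the time, the measured TCP pose, the force and the opening at its end, in the units of the state.
- readout.sense(): the state, without advancing time (a new reading comes with each control period).
- cams.read_camera(name): name is "scene" or "top"; returns a dict with "color" (400x640x3 uint8, red, green, blue), "depth" (400x640 float32, m along the optical axis (not along the pixel's ray), 0 where there is no reading), "fx", "fy", "cx", "cy" (pixels), "origin" and "attitude" of the camera in the world. Camera axes: x right, y down, z forward; pixel columns grow to the right and rows downward; lengths in m; the calibration is good to about 2 mm. A picture is of the moment at which its call begins.
- workorder.hand_in(): hands the job in, once; it reports no verdict.
The state is a dict: "time_s": time; "joint_positions": joint angles; "joint_vel": joint speeds; "joint_efforts": joint torques, N m; "tool_pos": TCP position; "orientation": TCP orientation; "wrist_force": force on the tool from outside, world axes, zero at the start; "ft_torque": the same for the moment, N m; "gripper_width": finger opening in m.
Only numpy, scipy, OpenCV 4.12 (cv2) and the standard library are available. Lean on these libraries where they do the work, as an engineer would, in place of code of your own. Each camera call takes 0.05 s, during which the arm holds its last target. There are 200 camera calls.

## Working session

There is one attempt and no reset: what is moved stays moved. The work goes in short steps, Python scripts to look and compute and a tool call to move; the robot and the scene stay as the last step left them, time stands still between calls to the robot, and variables do not carry over. Pictures are saved under pics/ and viewed, about 8 in all and at most 12, crops included, and the job is handed in when it is done.

Besides the shell and the picture viewer there is one more tool, called after "Request:" by a JSON object that holds its "api" and its "payload", one argument or row to a line. carry_out: Moves the arm, as the interface text tells. Its arguments: {"type":"object","properties":{"deltas":{"type":"array","items":{"type":"array","items":{"type":"number"}}}},"required":["deltas"]}

```bash
mkdir -p pics
cat > h.py <<'E'
import numpy as np, cv2
from scipy.spatial.transform import Rotation as Ro
from plant import readout, cams, workorder, robot
def cam(n): return cams.read_camera(n)
def R(c):
    a=np.array(c["attitude"],float)
    return a if a.shape==(3,3) else (Ro.from_euler('xyz',a).as_matrix() if a.size==3 else Ro.from_quat(a).as_matrix())
def cloud(c):
    v,u=np.mgrid[:400,:640]; d=c["depth"]
    p=np.stack([(u-c["cx"])/c["fx"]*d,(v-c["cy"])/c["fy"]*d,d],-1)
    return p@R(c).T+np.array(c["origin"])
def ray(c,u,v,z):
    d=R(c)@np.array([(u-c["cx"])/c["fx"],(v-c["cy"])/c["fy"],1]); o=np.array(c["origin"])
    return o+d*(z-o[2])/d[2]
def save(c,n,crop=None,s=1):
    im=c["color"][:,:,::-1]
    if crop: im=im[crop[1]:crop[3],crop[0]:crop[2]]
    cv2.imwrite("pics/"+n,cv2.resize(im,None,fx=s,fy=s,interpolation=cv2.INTER_CUBIC))
E
python3 - <<'E'
from h import *
for n in("scene","top"):
    c=cam(n); save(c,n+"0.png"); print(n,c["origin"],c["attitude"],c["fx"],c["cx"],c["cy"])
    p=cloud(c); np.savez(n+"0.npz",p=p,c=c["color"],d=c["depth"])
print(readout.sense(), robot.finger_overhang)
E
```

```text
scene [1.09808012 1.02433757 1.43049896] [-2.41598845 -0.01150408  2.6254814 ] 506.5376024133621 314.22468301124616 200.04196747593565
top [0.26280986 0.00569108 1.30772205] [-2.94293283 -0.00420355 -1.59579429] 462.215456639712 316.981778179459 189.65168386941582
{'time_s': 0.1, 'joint_positions': array([ 1.09139282e+00,  1.24429692e-01,  1.65151021e+00,  3.22620528e-07,
        1.36749529e+00, -8.26193798e-02]), 'joint_vel': array([-0.00097005, -0.00161569, -0.00370833, -0.00086599,  0.00060886,
       -0.00108258]), 'joint_efforts': array([-3.49044085e-04, -4.18877757e+01, -3.61099184e+01,  7.76423584e-02,
        4.61985951e-02, -6.91479863e-05]), 'tool_pos': array([0.25097982, 0.59899621, 0.22453264]), 'orientation': array([-3.13975642e+00, -1.52371072e-04,  2.74480832e+00]), 'wrist_force': array([-0.03143921,  0.1594539 , -0.09163943]), 'ft_torque': array([ 0.01669701,  0.01630722, -0.000771  ]), 'gripper_width': 0.09532517970904883} 0.011
```

View pics/top0.png

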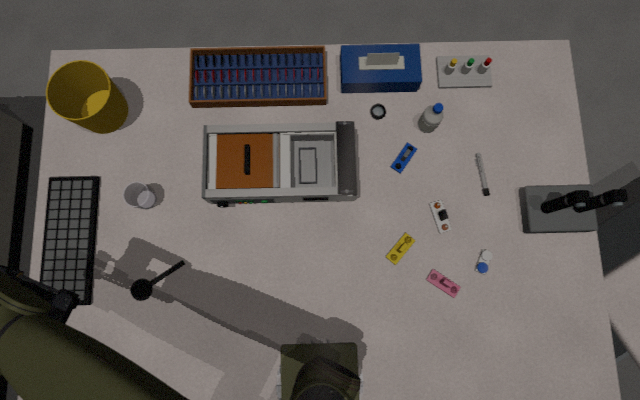

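View pics/scene0.png

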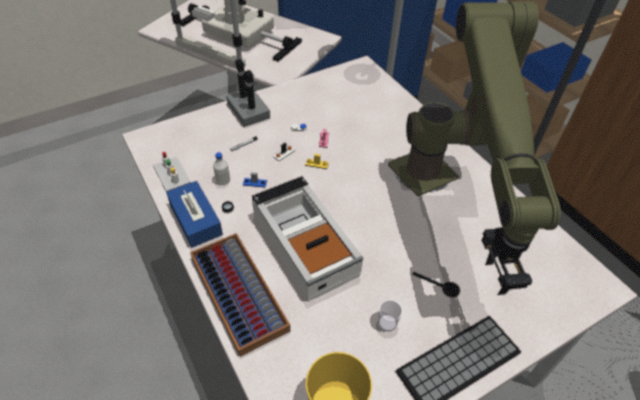

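Top view: the carrier with orange prisms is near (440,216), the unit spans (203–357, 122–205) with its latch head at the right, the hatch is orange at (247,160), and the base is at bottom centre. Now I'll measure these.

Run:
```python
from h import *
c=cam("top"); p=cloud(c); im=c["color"]; hsv=cv2.cvtColor(im,cv2.COLOR_RGB2HSV)
save(c,"crop1.png",(190,110,470,250),2.8)
def blobs(m,zf,amin=6):
    n,l,s,ce=cv2.connectedComponentsWithStats(m.astype(np.uint8))
    for i in range(1,n):
        if s[i,4]>=amin: print(s[i],ce[i].round(1),"ray",ray(c,*ce[i],zf)[:2].round(4),"medcloud",np.median(p[l==i],0).round(4))
roi=np.zeros((400,640),bool); roi[195:240,425:458]=1
print("orange prisms"); blobs(roi&(hsv[...,0]<20)&(hsv[...,1]>110)&(hsv[...,2]>80),.018,3)
print("fin"); blobs(roi&(hsv[...,2]<60),.056,3)
z=p[...,2]
pm=roi&(z>.004)&(z<.07); q=p[pm][:,:2].astype(np.float32); print("carrier plate by depth",pm.sum(),cv2.minAreaRect(q))
r2=np.zeros((400,640),bool); r2[110:215,195:365]=1
m=r2&(hsv[...,0]<20)&(hsv[...,1]>110)&(hsv[...,2]>60)
print("hatch z",np.median(z[m])); q=np.array([ray(c,u,v,.105)[:2] for v,u in np.argwhere(m)],np.float32); print(cv2.minAreaRect(q))
bar=r2&(z>.118)&(z<.14)
for nm,mm in(("bar/latch",bar),("dark",r2&(hsv[...,2]<60)&(z>.1))): print(nm);blobs(mm,.124,30)
# unit footprint by depth
m=r2&(z>.085)
q=p[m&(z<.135)][:,:2].astype(np.float32); print("unit",cv2.minAreaRect(q), np.percentile(z[m],[5,50,95]))
rl=r2&(z>.106)&(z<.119); print("rails",rl.sum(),cv2.minAreaRect(p[rl][:,:2].astype(np.float32)))
```

```text
orange prisms
[435 203   5   5  18] [436.7 205.5] ray [ 0.4683 -0.3438] medcloud [ 0.4667 -0.3413  0.0211]
[442 225   5   5  16] [443.8 227.2] ray [ 0.4063 -0.3589] medcloud [ 0.4057 -0.3578  0.0228]
fin
[438 210  10  11  69] [442.4 214.7] ray [ 0.4364 -0.3471] medcloud [ 0.4373 -0.349   0.0524]
carrier plate by depth 502 ((0.4376303553581238, -0.35816720128059387), (0.0930333137512207, 0.1260964423418045), 87.46310424804688)
hatch z 0.10508942516616449
((0.5693912506103516, 0.18842095136642456), (0.14976240694522858, 0.19140943884849548), 89.66758728027344)
bar/latch
[ 335  121   22   74 1277] [344.8 157.4] ray [ 0.5863 -0.0812] medcloud [ 0.5858 -0.0812  0.1242]
[244 144   6  30 154] [246.1 158.3] ray [0.5901 0.1803] medcloud [0.5894 0.1796 0.1286]
dark
[ 336  122   21   73 1224] [345.8 156.8] ray [ 0.5879 -0.0838] medcloud [ 0.5871 -0.0837  0.1239]
[217 132  62   3  92] [249.6 132.8] ray [0.6606 0.1711] medcloud [0.667  0.1645 0.1056]
[244 144   6  31 176] [246.6 159. ] ray [0.5881 0.1788] medcloud [0.5873 0.1775 0.1278]
unit ((0.5892897844314575, 0.09504776448011398), (0.20345674455165863, 0.4126037359237671), 0.04879395663738251) [0.09265426 0.10760928 0.12607078]
rails 3848 ((0.5901188850402832, 0.09647642076015472), (0.41010582447052, 0.2019861787557602), 89.82868194580078)
```

View pics/crop1.png

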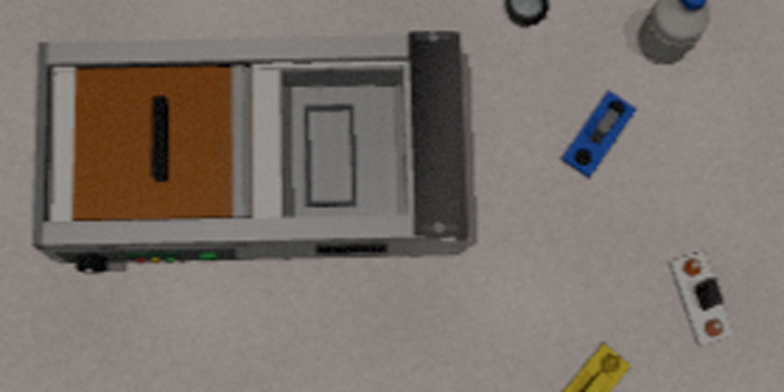

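Crop: the well ribs span crop px (306–356, 105–207), the latch head is at the right, and the hatch is open at the left. The unit yaw is about 0 with its origin near (0.589, 0.101). The carrier is at about (0.437, -0.351), yaw 13.7°, with prism spacing 63.8 mm against 64 nominal. I'll move above the carrier.

Request:
{"api": "carry_out", "payload": {
  "deltas": [
    [0.3, 12, -60, 0, 0, 0, 0.053],
    [0.45, 12, -60, 0, 0, 0, 0.053],
    [0.45, 12, -60, 0, 0, 0, 0.053],
    [0.45, 12, -60, 0, 0, 0, 0.053],
    [0.45, 12, -60, 0, 0, 0, 0.053],
    [0.45, 12, -60, 0, 0, 0, 0.053],
    [0.45, 12, -60, 0, 0, 0, 0.053],
    [0.45, 12, -60, 0, 0, 0, 0.053],
    [0.45, 12, -60, 0, 0, 0, 0.053],
    [0.45, 12, -60, 0, 0, 0, 0.053],
    [0.45, 12, -60, 0, 0, 0, 0.053],
    [0.45, 12, -60, 0, 0, 0, 0.053]
  ]
}}

```text
time_s: 1.65
tool_pos: [0.392, -0.136, 0.2209]
orientation: [-3.134, 0.007, -2.872]
wrist_force: [1.4, -0.0, 0.4]
gripper_width: 0.0521
```

Request:
{"api": "carry_out", "payload": {
  "deltas": [
    [0.45, 11, -54, -10, 0, 0, -0.008],
    [0.45, 11, -54, -30, 0, 0, -0.008],
    [0.45, 11, -54, -30, 0, 0, -0.008],
    [0.45, 12, -53, -30, 0, 0, -0.008],
    [0.45, 0, 0, 0, 0, 0, 0]
  ]
}}

```text
time_s: 2.28
tool_pos: [0.4354, -0.3564, 0.1195]
orientation: [-3.135, 0.009, -2.912]
wrist_force: [-0.3, 0.5, 0.0]
gripper_width: 0.0524
```

```bash
cat > err.py <<'E'
import sys
from h import *
# world shift (mm) and rotvec to reach target x y z(mm) yaw(rad)
def err(t,yaw):
    s=readout.sense(); Rc=Ro.from_euler('xyz',s["orientation"]); Rt=Ro.from_euler('xyz',[np.pi,0,yaw])
    print("t",round(s["time_s"],2),"d mm",(np.array(t)-s["tool_pos"]*1e3).round(1),"rot",(Rt*Rc.inv()).as_rotvec().round(4),"F",s["wrist_force"].round(1),"w",round(s["gripper_width"],4),"q6",s["joint_positions"][5].round(2))
if __name__=="__main__": a=[float(x) for x in sys.argv[1:]]; err(a[:3],a[3])
E
python3 err.py 437 -351 38 -2.9025
python3 - <<'E'
from h import *
c=cam("scene"); p=cloud(c);im=c["color"];hsv=cv2.cvtColor(im,cv2.COLOR_RGB2HSV)
save(c,"s2.png",(230,80,400,220),4.5)
m=(hsv[...,0]<14)&(hsv[...,1]>110)&(hsv[...,2]>80)
roi=np.zeros((400,640),bool); roi[135:170,265:305]=1
n,l,s,ce=cv2.connectedComponentsWithStats((m&roi).astype(np.uint8))
for i in range(1,n): print(s[i],ray(c,*ce[i],.019).round(4),np.median(p[l==i],0).round(4))
# well check, top view
c=cam("top");print("well",ray(c,190+331/2.8,110+156/2.8,.043).round(4))
E
```

```text
t 2.27 d mm [  1.6   5.4 -81.5] rot [0.0046 0.0103 0.0095] F [-0.3  0.5  0. ] w 0.0524 q6 -2.59
[288 147   3   2   5] [ 0.414  -0.3563  0.019 ] [ 0.4125 -0.3597  0.0167]
[277 154   3   3   6] [ 0.475  -0.3386  0.019 ] [ 0.4761 -0.337   0.019 ]
well [0.5866 0.017  0.043 ]
```

View pics/s2.png

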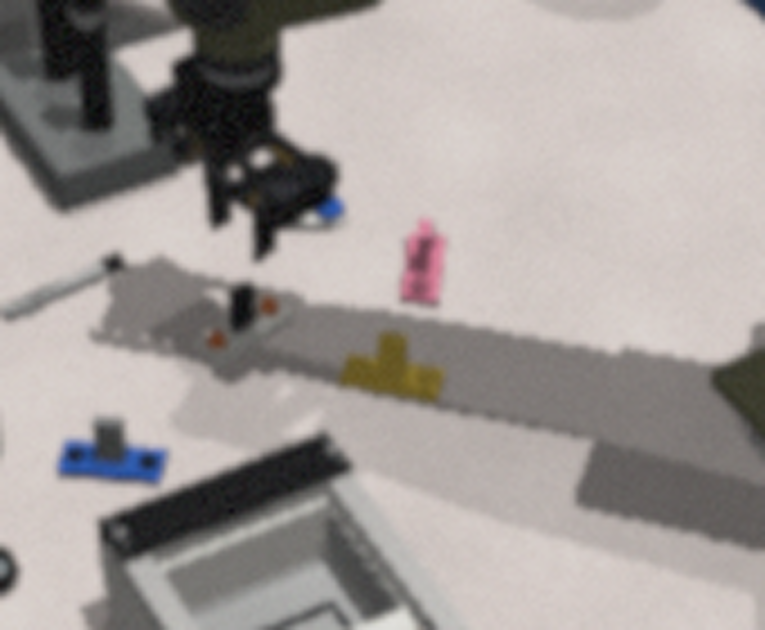

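Scene crop: the open jaws hover just above the carrier (fin at crop 240,305), clear of the pink and yellow look-alikes. Descending and gripping.

Request:
{"api": "carry_out", "payload": {
  "deltas": [
    [0.45, 3, 5, -20, 0.004, 0.01, 0.009],
    [0.45, 0, 0, -22, 0, 0, 0],
    [0.45, 0, 0, -22, 0, 0, 0],
    [0.45, 0, 0, -16, 0, 0, 0],
    [0.45, 0, 0, 0, 0, 0, 0]
  ]
}}

```text
time_s: 3.0
tool_pos: [0.442, -0.3446, 0.0441]
orientation: [-3.13, 0.008, -2.892]
wrist_force: [0.3, -0.2, 0.3]
gripper_width: 0.0523
```

```bash
python3 err.py 439 -351 38 -2.9025
```

```text
t 3.0 d mm [-3.  -6.4 -6.1] rot [ 0.0089  0.0101 -0.0102] F [ 0.3 -0.2  0.3] w 0.0523 q6 -2.58
```

Request:
{"api": "carry_out", "payload": {
  "deltas": [
    [0.45, -3, -6, -6, 0.009, 0.01, -0.01],
    [0.45, 0, 0, 0, 0, 0, 0]
  ]
}}

```text
time_s: 3.25
tool_pos: [0.4398, -0.3512, 0.0394]
orientation: [-3.14, 0.001, -2.902]
wrist_force: [-0.7, -1.1, -1.2]
gripper_width: 0.0522
```

```bash
python3 err.py 439 -351 38 -2.9025
```

```text
t 3.25 d mm [-0.8  0.2 -1.4] rot [ 0.0015  0.0015 -0.0006] F [-0.7 -1.1 -1.2] w 0.0522 q6 -2.58
```

Request:
{"api": "carry_out", "payload": {
  "deltas": [
    [0.7, 0, 0, -1, 0, 0, 0],
    [0.9, 0, 0, 0, 0, 0, 0],
    [1, 0, 0, 0, 0, 0, 0],
    [1, 0, 0, 0, 0, 0, 0],
    [1, 0, 0, 0, 0, 0, 0],
    [1, 0, 0, 0, 0, 0, 0]
  ]
}}

```text
time_s: 4.0
tool_pos: [0.4405, -0.3524, 0.0398]
orientation: [-3.138, 0.003, -2.903]
wrist_force: [-0.3, -0.1, -0.5]
gripper_width: 0.0119
```

```bash
python3 err.py 439 -351 38 -2.9025
```

```text
t 4.0 d mm [-1.5  1.4 -1.8] rot [0.0033 0.0034 0.0001] F [-0.3 -0.1 -0.5] w 0.0119 q6 -2.58
```

Request:
{"api": "carry_out", "payload": {
  "deltas": [
    [1, 0, 0, 20, 0, 0, 0],
    [1, 0, 0, 40, 0, 0, 0],
    [1, 0, 0, 50, 0, 0, 0],
    [1, 5, 20, 45, 0, 0, -0.02],
    [1, 16, 40, 10, 0, 0, -0.03],
    [1, 16, 40, 0, 0, 0, -0.03],
    [1, 16, 40, 0, 0, 0, -0.03],
    [1, 16, 40, 0, 0, 0, -0.03],
    [1, 16, 40, 0, 0, 0, -0.03],
    [1, 16, 40, 0, 0, 0, -0.03],
    [1, 16, 40, 0, 0, 0, -0.03],
    [1, 8, 20, 0, 0, 0, -0.01]
  ]
}}

```text
time_s: 5.5
tool_pos: [0.5674, -0.0222, 0.2274]
orientation: [-3.132, 0.018, 3.128]
wrist_force: [0.2, -0.1, -1.6]
gripper_width: 0.0118
```

```bash
python3 err.py 588 20 190 3.1416
```

```text
t 5.5 d mm [ 20.6  42.2 -37.4] rot [0.01   0.0176 0.0133] F [ 0.2 -0.1 -1.6] w 0.0118 q6 -1.69
```

Request:
{"api": "carry_out", "payload": {
  "deltas": [
    [1, 10, 20, -15, 0.005, 0.009, 0.007],
    [1, 10, 20, -15, 0.005, 0.009, 0.006],
    [1, 0, 0, 0, 0, 0, 0],
    [1, 0, 0, 0, 0, 0, 0]
  ]
}}

```text
time_s: 6.0
tool_pos: [0.5888, 0.0208, 0.2005]
orientation: [-3.141, 0.003, -3.139]
wrist_force: [0.0, -0.5, -0.7]
gripper_width: 0.0122
```

```bash
python3 err.py 588 20 190 3.1416
python3 - <<'E'
from h import *
d=np.load("top0.npz"); im=d["c"]; p=d["p"]; z=p[...,2]
c0=cam("top"); g=cv2.cvtColor(im,cv2.COLOR_RGB2GRAY).astype(float)
# ribs: dark lines; profile along row/col from initial picture
print("row profile v160-172",g[160:173,292:325].mean(0).round().astype(int))
print("col profile u304-313",g[138:192,304:313].mean(1).round().astype(int))
print("z chamber floor", np.median(z[160:173,303:313]))
m=np.zeros((400,640),bool); m[140:195,292:335]=1
f=m&(abs(z-.035)<.006); print("floor rect",p[f].min(0),p[f].max(0))
# edges of unit top
r=(z>.106)&(z<.135); r[:110]=0;r[215:]=0;r[:,:195]=0;r[:,365:]=0
q=p[r]; print("unit x,y percentiles",np.percentile(q[:,0],[.3,99.7]),np.percentile(q[:,1],[.3,99.7]))
# in-hand carrier
for n in("scene","top"):
    c=cam(n);P=cloud(c);hsv=cv2.cvtColor(c["color"],cv2.COLOR_RGB2HSV)
    m=(hsv[...,0]<16)&(hsv[...,1]>100)&(hsv[...,2]>60)&(P[...,2]>.14)&(P[...,2]<.21)&(abs(P[...,1]-.02)<.06)&(abs(P[...,0]-.588)<.1)
    k,l,s,ce=cv2.connectedComponentsWithStats(m.astype(np.uint8))
    for i in range(1,k): print(n,s[i],ray(c,*ce[i],.190-.040+.019).round(4),np.median(P[l==i],0).round(4))
    save(c,n+"3.png",(190,100,400,230) if n=="top" else (220,150,400,290),3.6)
E
```

```text
t 6.0 d mm [ -0.8  -0.8 -10.5] rot [ 0.0005  0.0029 -0.003 ] F [ 0.  -0.5 -0.7] w 0.0122 q6 -1.63
row profile v160-172 [ 70  69  98 116 115 113  97  62  61 100 116 114 113 113 114 114 115 114
 113 113 114 115 109  79  56  94 114 114 114 115 115 114 113]
col profile u304-313 [ 51  52  58 106 114 113 114 113 113  78  47  65 107 113 111 112 113 114
 112 112 114 113 113 113 114 113 113 113 114 114 113 114 114 115 115 115
 115 115 115 116 115 116 116 103  61  44 110 117 117 125 131 130 130 130]
z chamber floor 0.035780551742033984
floor rect [ 0.5274972  -0.05456834  0.02909958] [0.66529487 0.06395044 0.04099099]
unit x,y percentiles [0.48947039 0.68997026] [-0.10787998  0.30000301]
scene [284 200   4   4  14] [0.6191 0.018  0.169 ] [0.6236 0.0266 0.1807]
```

View pics/scene3.png

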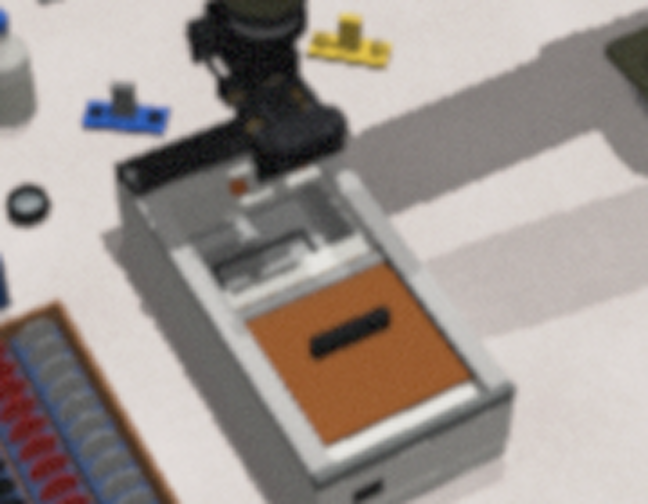

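Scene crop: the carrier is gripped level above the chamber, with one prism visible at crop (238,187); the well is beneath it and the hatch is at the lower right.

```bash
python3 - <<'E'
from h import *
c=cam("top")
for uv in((299.5,165.3),(315.95,165.3),(307.7,148.05),(307.7,182.6)): print("rib",ray(c,*uv,.041).round(4))
c=cam("scene");P=cloud(c);hsv=cv2.cvtColor(c["color"],cv2.COLOR_RGB2HSV)
m=(hsv[...,0]<16)&(hsv[...,1]>100)&(P[...,2]>.14)&(P[...,2]<.21)&(abs(P[...,1]-.02)<.06)&(abs(P[...,0]-.588)<.1)
v,u=np.nonzero(m); print("prism",ray(c,u.mean(),v.mean(),.18).round(4),P[m].round(4)[:,:].mean(0))
# white carrier plate edge
w=(P[...,2]>.155)&(P[...,2]<.178)&(abs(P[...,0]-.588)<.07)&(abs(P[...,1]-.02)<.04)&(hsv[...,2]>60)
print("plate",w.sum(),np.percentile(P[w],[1,99],axis=0).round(4), readout.sense()["tool_pos"])
E
python3 err.py 589 20 190 3.1416
```

```text
rib [0.589  0.0416 0.041 ]
rib [ 0.5878 -0.0048  0.041 ]
rib [0.639  0.0174 0.041 ]
rib [0.5384 0.0195 0.041 ]
prism [0.6234 0.0261 0.18  ] [0.62333077 0.02606154 0.17989231]
plate 174 [[0.546  0.0037 0.1578]
 [0.634  0.0437 0.1763]] [0.58872092 0.0205121  0.20049773]
t 6.25 d mm [  0.3  -0.5 -10.5] rot [ 0.0002  0.0033 -0.0022] F [-0.3  0.  -0.8] w 0.0118 q6 -1.63
```

Request:
{"api": "carry_out", "payload": {
  "deltas": [
    [1, 0, -1, -20, 0, 0.003, -0.002],
    [1, 0, 0, -30, 0, 0, 0],
    [1, 0, 0, -30, 0, 0, 0],
    [1, 0, 0, -15, 0, 0, 0],
    [1, 0, 0, 0, 0, 0, 0],
    [1, 0, 0, 0, 0, 0, 0]
  ]
}}

```text
time_s: 7.0
tool_pos: [0.5875, 0.0179, 0.1]
orientation: [-3.141, -0.001, 3.139]
wrist_force: [-0.3, 0.1, -0.3]
gripper_width: 0.0118
```

```bash
python3 err.py 588.5 19 75 3.1416
python3 - <<'E'
from h import *
a=cam("scene");b=cam("top")
x=a["color"][180:250,250:350,::-1];y=b["color"][130:200,270:370,::-1]
cv2.imwrite("pics/c4.png",cv2.resize(np.vstack([x,y]),None,fx=4.2,fy=4.2,interpolation=cv2.INTER_CUBIC))
E
```

```text
t 7.0 d mm [  1.    1.1 -25. ] rot [ 0.0005 -0.0008  0.0023] F [-0.3  0.1 -0.3] w 0.0118 q6 -1.63
```

View pics/c4.png

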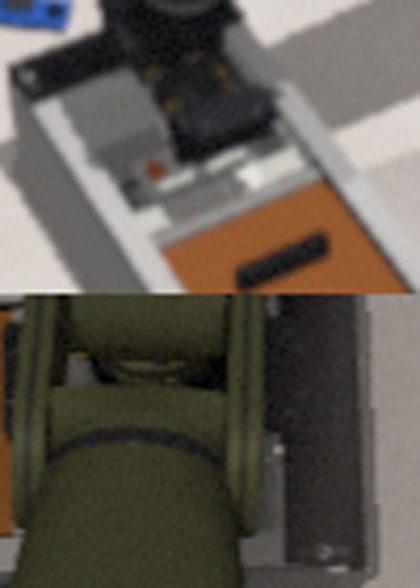

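Close view: the carrier is inside the chamber above the well (prism at 155,170). The top camera is blocked by the arm, so I'll lower by feel.

Request:
{"api": "carry_out", "payload": {
  "deltas": [
    [1, 1, 1, -8, 0, 0, 0.002],
    [1, 0, 0, -6, 0, 0, 0],
    [1, 0, 0, 0, 0, 0, 0]
  ]
}}

```text
time_s: 7.48
tool_pos: [0.5899, 0.0191, 0.0874]
orientation: [-3.141, 0.003, -3.142]
wrist_force: [-0.7, -0.0, -1.3]
gripper_width: 0.0118
```

```bash
python3 err.py 588.5 19 75 3.1416
```

```text
t 7.47 d mm [ -1.4  -0.1 -12.4] rot [ 0.0007  0.0034 -0.0001] F [-0.7 -0.  -1.3] w 0.0118 q6 -1.63
```

Request:
{"api": "carry_out", "payload": {
  "deltas": [
    [1, -1, 0, -4, 0, 0.002, 0],
    [1, 0, 0, -2, 0, 0, 0]
  ]
}}

```text
time_s: 7.72
tool_pos: [0.5891, 0.0191, 0.0813]
orientation: [-3.141, 0.002, -3.141]
wrist_force: [-0.1, 0.0, -1.4]
gripper_width: 0.0121
```

```bash
python3 err.py 588.5 19 75 3.1416
```

```text
t 7.72 d mm [-0.6 -0.1 -6.3] rot [ 0.0008  0.0017 -0.0001] F [-0.1  0.  -1.4] w 0.0121 q6 -1.63
```

Request:
{"api": "carry_out", "payload": {
  "deltas": [
    [1, 0, 0, -3, 0, 0, 0],
    [1, 0, 0, -1, 0, 0, 0],
    [1, 0, 0, 0, 0, 0, 0]
  ]
}}

```text
time_s: 8.1
tool_pos: [0.589, 0.0191, 0.0768]
orientation: [-3.141, 0.001, -3.141]
wrist_force: [0.2, 0.3, -1.1]
gripper_width: 0.012
```

Request:
{"api": "carry_out", "payload": {
  "deltas": [
    [1, 0, 0, -1.5, 0, 0, 0],
    [1, 0, 0, 0, 0, 0, 0]
  ]
}}

```text
time_s: 8.35
tool_pos: [0.5891, 0.0191, 0.0754]
orientation: [-3.141, 0.002, -3.142]
wrist_force: [0.1, 0.1, -1.7]
gripper_width: 0.012
```

```bash
python3 err.py 588.5 19 75 3.1416
```

```text
t 8.35 d mm [-0.6 -0.1 -0.4] rot [ 0.0007  0.0017 -0.    ] F [ 0.1  0.1 -1.7] w 0.012 q6 -1.63
```

Now 0.5 mm above the floor and between the ribs. A small step to feel the contact.

Request:
{"api": "carry_out", "payload": {
  "deltas": [
    [1, 0, 0, -1, 0, 0, 0],
    [1, 0, 0, 0, 0, 0, 0]
  ]
}}

```text
time_s: 8.6
tool_pos: [0.5895, 0.019, 0.0748]
orientation: [-3.141, 0.003, -3.141]
wrist_force: [-0.2, -0.3, -0.3]
gripper_width: 0.0122
```

Request:
{"api": "carry_out", "payload": {
  "deltas": [
    [1, 0, 0, -0.7, 0, 0, 0],
    [1, 0, 0, 0, 0, 0, 0]
  ]
}}

```text
time_s: 8.85
tool_pos: [0.5895, 0.019, 0.0748]
orientation: [-3.141, 0.002, -3.141]
wrist_force: [0.3, 0.3, 0.3]
gripper_width: 0.0117
```

Floor contact at 74.8 mm, as predicted. Releasing partway and lifting out.

Request:
{"api": "carry_out", "payload": {
  "deltas": [
    [0.85, 0, 0, 0, 0, 0, 0],
    [0.65, 0, 0, 0, 0, 0, 0],
    [0.65, 0, 0, 0, 0, 0, 0],
    [0.65, 0, 0, 10, 0, 0, 0],
    [0.65, 0, 0, 20, 0, 0, 0],
    [0.65, 0, 0, 40, 0, 0, 0],
    [0.65, 0, 0, 40, 0, 0, 0],
    [0.65, 0, 20, 30, 0, 0, 0],
    [0.65, 0, 60, 0, 0, 0, 0],
    [0.65, 0, 60, 0, 0, 0, 0],
    [0.65, 0, 30, 0, 0, 0, 0],
    [0.65, 0, 0, 0, 0, 0, 0]
  ]
}}

```text
time_s: 10.35
tool_pos: [0.5918, 0.1936, 0.2355]
orientation: [3.14, 0.021, 3.139]
wrist_force: [-0.1, 0.5, -0.1]
gripper_width: 0.0335
```

Run:
```python
from h import *
s=readout.sense(); print(s["tool_pos"],s["orientation"],s["gripper_width"],s["joint_positions"].round(2))
a=cam("scene");b=cam("top")
x=a["color"][180:290,240:370,::-1];y=b["color"][110:220,240:370,::-1]
cv2.imwrite("pics/c5.png",cv2.resize(np.hstack([x,y]),None,fx=3,fy=3,interpolation=cv2.INTER_CUBIC))
P=cloud(b);hsv=cv2.cvtColor(b["color"],cv2.COLOR_RGB2HSV)
for n,c in(("scene",a),("top",b)):
    P=cloud(c);hsv=cv2.cvtColor(c["color"],cv2.COLOR_RGB2HSV)
    m=(hsv[...,0]<16)&(hsv[...,1]>100)&(abs(P[...,0]-.589)<.06)&(abs(P[...,1]-.02)<.04)&(P[...,2]<.09)
    k,l,st,ce=cv2.connectedComponentsWithStats(m.astype(np.uint8))
    for i in range(1,k): print(n,st[i],ray(c,*ce[i],.053).round(4),np.median(P[l==i],0).round(4))
    w=(hsv[...,2]>150)&(abs(P[...,0]-.589)<.05)&(abs(P[...,1]-.02)<.03)&(P[...,2]<.06)
    if w.sum(): print("plate",w.sum(),np.percentile(P[w],[2,50,98],axis=0).round(4))
```

```text
[0.59184648 0.19359169 0.23554783] [3.13989523 0.02088809 3.13918422] 0.033524720140972866 [ 0.23  0.05  1.72 -0.    1.36 -1.34]
scene [302 218   3   2   6] [0.5587 0.0258 0.053 ] [0.5578 0.024  0.0499]
scene [285 224   4   3   8] [0.623  0.0236 0.053 ] [0.6245 0.0257 0.0579]
plate 80 [[ 0.5506 -0.0009  0.034 ]
 [ 0.6117  0.0167  0.0431]
 [ 0.6337  0.035   0.0566]]
top [305 152   5   5  19] [0.6166 0.0201 0.053 ] [0.6158 0.0197 0.0548]
top [305 173   6   7  25] [0.5538 0.0197 0.053 ] [0.5522 0.0207 0.0534]
plate 60 [[0.5446 0.0036 0.0404]
 [0.5708 0.007  0.0452]
 [0.6293 0.0257 0.0514]]
```

View pics/c5.png

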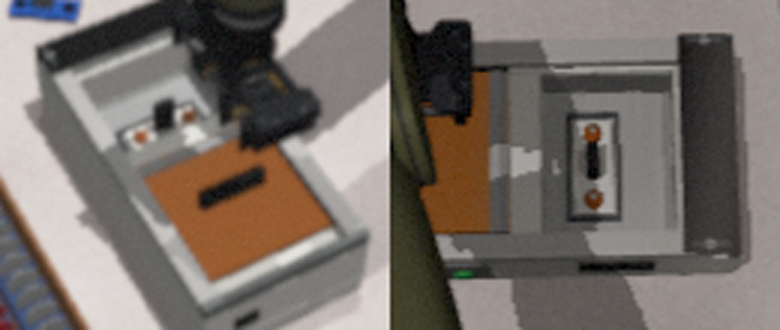

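Side-by-side: the carrier sits flat inside the dark well ribs in both views (top view prisms at about (593,132) and (593,198), fin between them). Next I'll close the fingers and lower them behind the pull bar (+y side).

```bash
python3 err.py 589 220 121 3.1416
```

```text
t 10.45 d mm [  -3.1   28.4 -114.2] rot [-0.0012  0.0208  0.0049] F [0.4 0.4 0.1] w 0.0328 q6 -1.34
```

Request:
{"api": "carry_out", "payload": {
  "deltas": [
    [1, -3, 28, 0, 0, 0.02, 0.005],
    [1, 0, 0, 0, 0, 0, 0],
    [1, 0, 0, -30, 0, 0, 0],
    [1, 0, 0, -40, 0, 0, 0],
    [1, 0, 0, -30, 0, 0, 0],
    [1, 0, 0, 0, 0, 0, 0]
  ]
}}

```text
time_s: 11.2
tool_pos: [0.591, 0.2101, 0.1361]
orientation: [-3.14, 0.005, 3.132]
wrist_force: [0.4, 0.6, -0.0]
gripper_width: 0.0008
```

```bash
python3 err.py 589 220 121 3.1416
```

```text
t 11.2 d mm [ -2.    9.9 -15.1] rot [0.0019 0.0051 0.0097] F [ 0.4  0.6 -0. ] w 0.0008 q6 -1.3
```

Request:
{"api": "carry_out", "payload": {
  "deltas": [
    [1, -2, 8, 0, 0, 0.005, 0.01],
    [1, 0, 0, -12, 0, 0, 0],
    [1, 0, 0, -3, 0, 0, 0],
    [1, 0, 0, 0, 0, 0, 0]
  ]
}}

```text
time_s: 11.7
tool_pos: [0.5918, 0.2178, 0.1254]
orientation: [-3.141, 0.007, 3.141]
wrist_force: [-0.0, -0.2, 0.5]
gripper_width: 0.0006
```

```bash
python3 err.py 589 200 121 3.1416
```

```text
t 11.7 d mm [ -2.8 -17.8  -4.4] rot [0.0004 0.007  0.0005] F [-0.  -0.2  0.5] w 0.0006 q6 -1.3
```

Request:
{"api": "carry_out", "payload": {
  "deltas": [
    [1, -2, -5, -3, 0, 0.006, 0],
    [1, 0, -5, 0, 0, 0, 0],
    [1, 0, -5, 0, 0, 0, 0],
    [1, 0, -5, 0, 0, 0, 0],
    [1, 0, -5, 0, 0, 0, 0],
    [1, 0, -5, 0, 0, 0, 0],
    [1, 0, -5, 0, 0, 0, 0]
  ]
}}

```text
time_s: 12.58
tool_pos: [0.59, 0.1817, 0.1231]
orientation: [3.139, 0.002, 3.141]
wrist_force: [-1.0, 1.5, -0.7]
gripper_width: 0.0007
```

```bash
python3 err.py 589 180 121 3.1416
```

```text
t 12.57 d mm [-1.  -1.7 -2.1] rot [-0.0024  0.002   0.0005] F [-1.   1.5 -0.7] w 0.0007 q6 -1.36
```

Request:
{"api": "carry_out", "payload": {
  "deltas": [
    [1, 0, -8, 0, 0, 0, 0],
    [1, 0, -10, 0, 0, 0, 0],
    [1, 0, -10, 0, 0, 0, 0],
    [1, 0, -10, 0, 0, 0, 0],
    [1, 0, -10, 0, 0, 0, 0],
    [1, 0, -10, 0, 0, 0, 0],
    [1, 0, -10, 0, 0, 0, 0],
    [1, 0, -10, 0, 0, 0, 0],
    [1, 0, -8, 0, 0, 0, 0],
    [1, 0, -5, 0, 0, 0, 0],
    [1, 0, -3, 0, 0, 0, 0],
    [1, 0, 0, 0, 0, 0, 0]
  ]
}}

```text
time_s: 14.08
tool_pos: [0.5896, 0.0805, 0.123]
orientation: [3.139, 0.001, 3.14]
wrist_force: [-0.7, 1.2, 0.2]
gripper_width: 0.0004
```

```bash
python3 err.py 589 70 121 3.1416
python3 - <<'E'
from h import *
b=cam("scene"); P=cloud(b);hsv=cv2.cvtColor(b["color"],cv2.COLOR_RGB2HSV)
m=(hsv[...,0]<20)&(hsv[...,1]>110)&(abs(P[...,2]-.105)<.01)&(abs(P[...,0]-.589)<.08)
print("hatch y range",np.percentile(P[m][:,1],[1,99]))
E
```

```text
t 14.07 d mm [ -0.6 -10.5  -2. ] rot [-0.0025  0.0014  0.0013] F [-0.7  1.2  0.2] w 0.0004 q6 -1.53
hatch y range [0.00215066 0.15312028]
```

Request:
{"api": "carry_out", "payload": {
  "deltas": [
    [1, 0, -5, 0, 0, 0, 0],
    [1, 0, -5, 0, 0, 0, 0],
    [1, 0, -5, 0, 0, 0, 0],
    [1, 0, -4, 0, 0, 0, 0],
    [1, 0, -2, 0, 0, 0, 0],
    [1, 0, 0, 0, 0, 0, 0]
  ]
}}

```text
time_s: 14.88
tool_pos: [0.5896, 0.0588, 0.123]
orientation: [3.138, 0.001, 3.141]
wrist_force: [-0.4, 2.0, 0.3]
gripper_width: 0.0004
```

Request:
{"api": "carry_out", "payload": {
  "deltas": [
    [1, 0, -2, 0, 0, 0, 0],
    [1, 0, -2, 0, 0, 0, 0],
    [1, 0, -2, 0, 0, 0, 0]
  ]
}}

```text
time_s: 15.25
tool_pos: [0.5896, 0.0527, 0.1231]
orientation: [3.138, 0.001, 3.141]
wrist_force: [1.2, 2.6, -0.0]
gripper_width: 0.0003
```

Request:
{"api": "carry_out", "payload": {
  "deltas": [
    [1, 0, -2, 0, 0, 0, 0],
    [1, 0, -2, 0, 0, 0, 0],
    [1, 0, -2, 0, 0, 0, 0]
  ]
}}

```text
time_s: 15.62
tool_pos: [0.5896, 0.0464, 0.1231]
orientation: [3.138, 0.001, 3.141]
wrist_force: [-0.5, 3.3, 0.4]
gripper_width: 0.0003
```

Request:
{"api": "carry_out", "payload": {
  "deltas": [
    [1, 0, -1.5, 0, 0, 0, 0],
    [1, 0, -1.5, 0, 0, 0, 0]
  ]
}}

```text
time_s: 15.88
tool_pos: [0.5895, 0.0431, 0.123]
orientation: [3.138, 0.001, 3.141]
wrist_force: [0.1, 2.5, -0.1]
gripper_width: 0.0003
```

Request:
{"api": "carry_out", "payload": {
  "deltas": [
    [1, 0, -1.5, 0, 0, 0, 0],
    [1, 0, -1.5, 0, 0, 0, 0]
  ]
}}

```text
time_s: 16.12
tool_pos: [0.5895, 0.0399, 0.1231]
orientation: [3.138, 0.001, 3.141]
wrist_force: [1.1, 2.9, 0.2]
gripper_width: 0.0002
```

Request:
{"api": "carry_out", "payload": {
  "deltas": [
    [1, 0, -1.5, 0, 0, 0, 0],
    [1, 0, -1.5, 0, 0, 0, 0]
  ]
}}

```text
time_s: 16.38
tool_pos: [0.5895, 0.0367, 0.1231]
orientation: [3.138, 0.001, 3.141]
wrist_force: [-0.5, 3.0, -0.6]
gripper_width: 0.0003
```

Request:
{"api": "carry_out", "payload": {
  "deltas": [
    [1, 0, -1.5, 0, 0, 0, 0],
    [1, 0, -1, 0, 0, 0, 0]
  ]
}}

```text
time_s: 16.62
tool_pos: [0.5895, 0.034, 0.1231]
orientation: [3.138, 0.001, 3.141]
wrist_force: [-0.2, 1.9, -0.9]
gripper_width: 0.0005
```

Request:
{"api": "carry_out", "payload": {
  "deltas": [
    [1, 0, -1, 0, 0, 0, 0],
    [1, 0, -1, 0, 0, 0, 0]
  ]
}}

```text
time_s: 16.88
tool_pos: [0.5895, 0.0319, 0.123]
orientation: [3.138, 0.001, 3.141]
wrist_force: [-0.1, 2.5, -0.7]
gripper_width: 0.0005
```

Request:
{"api": "carry_out", "payload": {
  "deltas": [
    [1, 0, -1, 0, 0, 0, 0],
    [1, 0, -1, 0, 0, 0, 0]
  ]
}}

```text
time_s: 17.12
tool_pos: [0.5895, 0.0298, 0.123]
orientation: [3.138, 0.001, 3.141]
wrist_force: [-0.4, 2.9, 0.2]
gripper_width: 0.0007
```

Request:
{"api": "carry_out", "payload": {
  "deltas": [
    [1, 0, -1, 0, 0, 0, 0],
    [1, 0, -1, 0, 0, 0, 0]
  ]
}}

```text
time_s: 17.38
tool_pos: [0.5895, 0.0289, 0.1231]
orientation: [3.135, 0.001, 3.141]
wrist_force: [-0.5, 6.0, -0.5]
gripper_width: 0.0008
```

Request:
{"api": "carry_out", "payload": {
  "deltas": [
    [1, 0, -1, 0, 0, 0, 0],
    [1, 0, -1, 0, 0, 0, 0]
  ]
}}

```text
time_s: 17.62
tool_pos: [0.5895, 0.029, 0.1231]
orientation: [3.131, 0.001, 3.141]
wrist_force: [0.5, 5.5, -0.2]
gripper_width: 0.0006
```

Request:
{"api": "carry_out", "payload": {
  "deltas": [
    [1, 0, -1, 0, 0, 0, 0],
    [1, 0, -1, 0, 0, 0, 0]
  ]
}}

```text
time_s: 17.88
tool_pos: [0.5895, 0.029, 0.1231]
orientation: [3.126, 0.001, 3.141]
wrist_force: [0.8, 5.2, -0.3]
gripper_width: 0.0006
```

```bash
python3 err.py 589 28 123 3.1416
```

```text
t 17.88 d mm [-0.5 -1.  -0.1] rot [-0.0152  0.0015  0.0011] F [ 0.8  5.2 -0.3] w 0.0006 q6 -1.63
```

Request:
{"api": "carry_out", "payload": {
  "deltas": [
    [1, 0, -2, 0, 0, 0, 0]
  ]
}}

```text
time_s: 18.0
tool_pos: [0.5895, 0.0283, 0.1232]
orientation: [3.124, 0.002, 3.141]
wrist_force: [-0.4, 7.2, -0.5]
gripper_width: 0.0005
```

Request:
{"api": "carry_out", "payload": {
  "deltas": [
    [1, 0, -2, 0, -0.012, 0, 0]
  ]
}}

```text
time_s: 18.12
tool_pos: [0.5895, 0.0274, 0.1231]
orientation: [3.133, 0.002, 3.14]
wrist_force: [0.1, 8.2, -0.8]
gripper_width: 0.0003
```

Request:
{"api": "carry_out", "payload": {
  "deltas": [
    [1, 0, -2, 0, -0.008, 0, 0]
  ]
}}

```text
time_s: 18.25
tool_pos: [0.5895, 0.0268, 0.1231]
orientation: [3.139, 0.002, 3.14]
wrist_force: [0.4, 7.3, -0.1]
gripper_width: 0.0002
```

Request:
{"api": "carry_out", "payload": {
  "deltas": [
    [1, 0, -2, 0, -0.005, 0, 0]
  ]
}}

```text
time_s: 18.38
tool_pos: [0.5895, 0.0263, 0.123]
orientation: [3.141, 0.002, 3.14]
wrist_force: [0.0, 6.7, -0.9]
gripper_width: 0.0004
```

Request:
{"api": "carry_out", "payload": {
  "deltas": [
    [1, 0, -2, 0, -0.003, 0, 0]
  ]
}}

```text
time_s: 18.5
tool_pos: [0.5895, 0.0258, 0.1231]
orientation: [3.141, 0.002, 3.14]
wrist_force: [1.0, 7.7, 0.2]
gripper_width: 0.0006
```

Request:
{"api": "carry_out", "payload": {
  "deltas": [
    [1, 0, -2, 0, -0.003, 0, 0]
  ]
}}

```text
time_s: 18.62
tool_pos: [0.5895, 0.0251, 0.123]
orientation: [3.141, 0.002, 3.14]
wrist_force: [0.3, 5.7, -1.6]
gripper_width: 0.0003
```

Request:
{"api": "carry_out", "payload": {
  "deltas": [
    [1, 0, -2, 0, -0.003, 0, 0]
  ]
}}

```text
time_s: 18.75
tool_pos: [0.5895, 0.0242, 0.123]
orientation: [-3.141, 0.002, 3.14]
wrist_force: [0.3, 6.3, 0.7]
gripper_width: 0.0001
```

Request:
{"api": "carry_out", "payload": {
  "deltas": [
    [1, 0, -2, 0, -0.003, 0, 0]
  ]
}}

```text
time_s: 18.88
tool_pos: [0.5894, 0.0233, 0.123]
orientation: [-3.14, 0.002, 3.14]
wrist_force: [1.1, 6.8, 0.7]
gripper_width: 0.0011
```

Request:
{"api": "carry_out", "payload": {
  "deltas": [
    [1, 0, -2, 0, 0, 0, 0]
  ]
}}

```text
time_s: 19.0
tool_pos: [0.5895, 0.0223, 0.123]
orientation: [3.141, 0.002, 3.141]
wrist_force: [0.2, 6.6, -1.0]
gripper_width: 0.0003
```

Request:
{"api": "carry_out", "payload": {
  "deltas": [
    [1, 0, -2, 0, 0, 0, 0]
  ]
}}

```text
time_s: 19.12
tool_pos: [0.5894, 0.0212, 0.123]
orientation: [3.139, 0.002, 3.141]
wrist_force: [-0.6, 5.4, 0.4]
gripper_width: 0.0005
```

Request:
{"api": "carry_out", "payload": {
  "deltas": [
    [1, 0, -1.5, 0, 0, 0, 0]
  ]
}}

```text
time_s: 19.25
tool_pos: [0.5894, 0.0205, 0.123]
orientation: [3.137, 0.002, 3.141]
wrist_force: [0.3, 5.9, 0.9]
gripper_width: 0.0002
```

Request:
{"api": "carry_out", "payload": {
  "deltas": [
    [1, 0, -1.5, 0, 0, 0, 0]
  ]
}}

```text
time_s: 19.38
tool_pos: [0.5895, 0.0198, 0.1231]
orientation: [3.136, 0.003, 3.141]
wrist_force: [0.3, 4.7, 0.3]
gripper_width: 0.0003
```

Request:
{"api": "carry_out", "payload": {
  "deltas": [
    [1, 0, -1.5, 0, 0, 0, 0]
  ]
}}

```text
time_s: 19.5
tool_pos: [0.5895, 0.0192, 0.1231]
orientation: [3.134, 0.003, 3.141]
wrist_force: [1.6, 5.8, -0.2]
gripper_width: 0.0004
```

Request:
{"api": "carry_out", "payload": {
  "deltas": [
    [1, 0, -1.5, 0, 0, 0, 0]
  ]
}}

```text
time_s: 19.62
tool_pos: [0.5895, 0.0185, 0.1231]
orientation: [3.132, 0.003, 3.141]
wrist_force: [0.5, 5.7, -0.1]
gripper_width: 0.0003
```

Request:
{"api": "carry_out", "payload": {
  "deltas": [
    [1, 0, -1.5, 0, -0.005, 0, 0],
    [1, 0, -1.5, 0, -0.003, 0, 0],
    [1, 0, -1.5, 0, 0, 0, 0]
  ]
}}

```text
time_s: 20.0
tool_pos: [0.5894, 0.0164, 0.1231]
orientation: [3.135, 0.003, 3.141]
wrist_force: [-0.0, 4.8, 0.5]
gripper_width: 0.0001
```

Request:
{"api": "carry_out", "payload": {
  "deltas": [
    [1, 0, -1.5, 0, -0.002, 0, 0],
    [1, 0, -1.5, 0, -0.002, 0, 0]
  ]
}}

```text
time_s: 20.25
tool_pos: [0.5894, 0.015, 0.1231]
orientation: [3.136, 0.003, 3.141]
wrist_force: [-0.5, 5.4, -0.3]
gripper_width: 0.0006
```

Request:
{"api": "carry_out", "payload": {
  "deltas": [
    [1, 0, -1.5, 0, -0.002, 0, 0],
    [1, 0, -1.5, 0, -0.002, 0, 0]
  ]
}}

```text
time_s: 20.5
tool_pos: [0.5894, 0.0137, 0.123]
orientation: [3.136, 0.003, 3.141]
wrist_force: [-0.4, 6.8, -0.4]
gripper_width: 0.0009
```

Request:
{"api": "carry_out", "payload": {
  "deltas": [
    [1, 0, -1.5, 0, -0.002, 0, 0],
    [1, 0, -1.5, 0, -0.002, 0, 0]
  ]
}}

```text
time_s: 20.75
tool_pos: [0.5894, 0.0123, 0.1231]
orientation: [3.137, 0.003, 3.141]
wrist_force: [-0.4, 5.9, 0.2]
gripper_width: 0.0003
```

Request:
{"api": "carry_out", "payload": {
  "deltas": [
    [1, 0, -1.5, 0, -0.002, 0, 0],
    [1, 0, -1.5, 0, -0.002, 0, 0]
  ]
}}

```text
time_s: 21.0
tool_pos: [0.5894, 0.0098, 0.1231]
orientation: [3.14, 0.003, 3.141]
wrist_force: [-0.8, 2.7, 0.4]
gripper_width: 0.0002
```

Request:
{"api": "carry_out", "payload": {
  "deltas": [
    [1, 0, -1.5, 0, -0.002, 0, 0],
    [1, 0, -1.5, 0, -0.002, 0, 0]
  ]
}}

```text
time_s: 21.25
tool_pos: [0.5894, 0.0072, 0.123]
orientation: [-3.14, 0.003, 3.141]
wrist_force: [0.3, 8.7, 1.0]
gripper_width: 0.0002
```

Request:
{"api": "carry_out", "payload": {
  "deltas": [
    [1, 0, -1.5, 0, -0.002, 0, 0]
  ]
}}

```text
time_s: 21.38
tool_pos: [0.5895, 0.0071, 0.123]
orientation: [3.141, 0.003, 3.14]
wrist_force: [1.0, 9.6, -0.1]
gripper_width: 0.0004
```

Request:
{"api": "carry_out", "payload": {
  "deltas": [
    [1, 0, -1.5, 0, -0.002, 0, 0]
  ]
}}

```text
time_s: 21.5
tool_pos: [0.5895, 0.0071, 0.123]
orientation: [3.14, 0.003, 3.14]
wrist_force: [0.1, 7.6, 1.4]
gripper_width: 0.0006
```

The force dropped to 2.7 N as the roller began to fall, then the seal contact rose at y = 7 mm. Pressing home in small increments to 12–14 N.

Request:
{"api": "carry_out", "payload": {
  "deltas": [
    [1, 0, -2, 0, 0, 0, 0]
  ]
}}

```text
time_s: 21.62
tool_pos: [0.5895, 0.007, 0.1231]
orientation: [3.136, 0.004, 3.139]
wrist_force: [0.0, 10.8, -0.1]
gripper_width: 0.0002
```

Request:
{"api": "carry_out", "payload": {
  "deltas": [
    [1, 0, -2.3, 0, 0, 0, 0]
  ]
}}

```text
time_s: 21.75
tool_pos: [0.5895, 0.0069, 0.1231]
orientation: [3.131, 0.004, 3.139]
wrist_force: [0.4, 10.9, 0.7]
gripper_width: 0.0003
```

Request:
{"api": "carry_out", "payload": {
  "deltas": [
    [1, 0, -2.6, 0, -0.004, 0, 0]
  ]
}}

```text
time_s: 21.88
tool_pos: [0.5895, 0.0067, 0.1232]
orientation: [3.13, 0.004, 3.138]
wrist_force: [0.5, 12.1, 0.2]
gripper_width: 0.0005
```

Request:
{"api": "carry_out", "payload": {
  "deltas": [
    [1, 0, -2.7, 0, -0.006, 0, 0]
  ]
}}

```text
time_s: 22.0
tool_pos: [0.5895, 0.0067, 0.1232]
orientation: [3.13, 0.004, 3.138]
wrist_force: [1.2, 13.0, 0.4]
gripper_width: 0.0006
```

Request:
{"api": "carry_out", "payload": {
  "deltas": [
    [1, 0, -2.7, 0, -0.008, 0, 0],
    [1, 0, -2.7, 0, -0.005, 0, 0]
  ]
}}

```text
time_s: 22.25
tool_pos: [0.5895, 0.0066, 0.1233]
orientation: [3.132, 0.004, 3.137]
wrist_force: [1.0, 12.3, -0.2]
gripper_width: 0.0004
```

Request:
{"api": "carry_out", "payload": {
  "deltas": [
    [1, 0, 0.5, 0, 0, 0, 0]
  ]
}}

```text
time_s: 22.38
tool_pos: [0.5895, 0.0076, 0.1231]
orientation: [3.132, 0.004, 3.138]
wrist_force: [1.1, 0.9, -1.2]
gripper_width: 0.0006
```

Request:
{"api": "carry_out", "payload": {
  "deltas": [
    [1, 0, 4, 0, 0, 0, 0],
    [1, 0, 4, 0, 0, 0, 0],
    [1, 0, 0, 0, 0, 0, 0]
  ]
}}

```text
time_s: 22.75
tool_pos: [0.5896, 0.0141, 0.1233]
orientation: [3.135, 0.004, 3.138]
wrist_force: [0.2, -0.6, 0.2]
gripper_width: 0.0006
```

```bash
python3 err.py 589 7 123 3.1416
```

```text
t 22.75 d mm [-0.6 -7.1 -0.3] rot [-0.0062  0.0041  0.0039] F [ 0.2 -0.6  0.2] w 0.0006 q6 -1.64
```

Backed off. A light re-touch will show whether the hatch stayed home or sprang back.

Request:
{"api": "carry_out", "payload": {
  "deltas": [
    [1, 0, -2, 0, -0.005, 0, 0],
    [1, 0, -2, 0, 0, 0, 0],
    [1, 0, -1, 0, 0, 0, 0]
  ]
}}

```text
time_s: 23.12
tool_pos: [0.5896, 0.0081, 0.1234]
orientation: [-3.142, 0.004, 3.137]
wrist_force: [0.2, -0.1, 0.3]
gripper_width: 0.0006
```

Request:
{"api": "carry_out", "payload": {
  "deltas": [
    [1, 0, -0.7, 0, 0, 0, 0]
  ]
}}

```text
time_s: 23.25
tool_pos: [0.5897, 0.0077, 0.1234]
orientation: [3.14, 0.004, 3.137]
wrist_force: [-0.1, 4.0, -0.3]
gripper_width: 0.0004
```

Request:
{"api": "carry_out", "payload": {
  "deltas": [
    [1, 0, -0.7, 0, 0, 0, 0]
  ]
}}

```text
time_s: 23.38
tool_pos: [0.5897, 0.0077, 0.1235]
orientation: [3.139, 0.004, 3.137]
wrist_force: [0.5, 4.5, 0.3]
gripper_width: 0.0005
```

Request:
{"api": "carry_out", "payload": {
  "deltas": [
    [1, 0, -0.7, 0, 0, 0, 0]
  ]
}}

```text
time_s: 23.5
tool_pos: [0.5896, 0.0077, 0.1234]
orientation: [3.137, 0.004, 3.137]
wrist_force: [-0.8, 3.4, 0.5]
gripper_width: 0.0004
```

Request:
{"api": "carry_out", "payload": {
  "deltas": [
    [1, 0, -0.7, 0, 0, 0, 0]
  ]
}}

```text
time_s: 23.62
tool_pos: [0.5897, 0.0077, 0.1235]
orientation: [3.136, 0.004, 3.137]
wrist_force: [0.5, 5.5, 0.7]
gripper_width: 0.0007
```

It sprang back about 1 mm, so it's unclear whether the catch is in. I'll press once more to about 14 N (the seal itself carries less, after drag).

Request:
{"api": "carry_out", "payload": {
  "deltas": [
    [1, 0, -1.5, 0, -0.004, 0, 0],
    [1, 0, -2.3, 0, -0.004, 0, 0]
  ]
}}

```text
time_s: 23.88
tool_pos: [0.5897, 0.0069, 0.1234]
orientation: [3.138, 0.005, 3.136]
wrist_force: [0.4, 10.4, 1.3]
gripper_width: 0.0002
```

Request:
{"api": "carry_out", "payload": {
  "deltas": [
    [1, 0, -2.8, 0, -0.007, 0, 0]
  ]
}}

```text
time_s: 24.0
tool_pos: [0.5897, 0.0066, 0.1234]
orientation: [3.139, 0.005, 3.136]
wrist_force: [0.6, 12.2, 1.0]
gripper_width: 0.0003
```

Request:
{"api": "carry_out", "payload": {
  "deltas": [
    [1, 0, -3, 0, -0.008, 0, 0]
  ]
}}

```text
time_s: 24.12
tool_pos: [0.5897, 0.0066, 0.1235]
orientation: [3.142, 0.005, 3.136]
wrist_force: [0.6, 13.1, 1.8]
gripper_width: 0.0003
```

Request:
{"api": "carry_out", "payload": {
  "deltas": [
    [1, 0, -3.1, 0, -0.008, 0, 0]
  ]
}}

```text
time_s: 24.25
tool_pos: [0.5897, 0.0065, 0.1235]
orientation: [-3.14, 0.005, 3.136]
wrist_force: [-0.0, 13.1, 0.7]
gripper_width: 0.0005
```

Request:
{"api": "carry_out", "payload": {
  "deltas": [
    [1, 0, -3.3, 0, -0.004, 0, 0]
  ]
}}

```text
time_s: 24.38
tool_pos: [0.5897, 0.0064, 0.1235]
orientation: [3.141, 0.005, 3.136]
wrist_force: [-0.4, 12.8, 0.6]
gripper_width: 0.0004
```

Request:
{"api": "carry_out", "payload": {
  "deltas": [
    [1, 0, -3.3, 0, -0.004, 0, 0]
  ]
}}

```text
time_s: 24.5
tool_pos: [0.5897, 0.0064, 0.1236]
orientation: [3.139, 0.005, 3.136]
wrist_force: [-1.0, 14.6, 0.5]
gripper_width: 0.0003
```

Request:
{"api": "carry_out", "payload": {
  "deltas": [
    [1, 0, 1, 0, 0, 0, 0],
    [1, 0, 6, 0, 0, 0, 0],
    [1, 0, 10, 0, 0, 0, 0],
    [1, 0, 5, 5, 0, 0, 0],
    [1, 0, 0, 30, 0, 0, 0],
    [0.7, 0, 0, 10, 0, 0, 0],
    [0.7, 0, 0, 0, 0, 0, 0]
  ]
}}

```text
time_s: 25.38
tool_pos: [0.5893, 0.0286, 0.1695]
orientation: [-3.14, 0.005, 3.137]
wrist_force: [0.4, -0.6, 0.9]
gripper_width: 0.0153
```

```bash
python3 err.py 589 -12 150 3.1416
python3 - <<'E'
from h import *
b=cam("scene"); P=cloud(b);hsv=cv2.cvtColor(b["color"],cv2.COLOR_RGB2HSV)
m=(hsv[...,0]<20)&(hsv[...,1]>110)&(abs(P[...,2]-.105)<.01)&(abs(P[...,0]-.589)<.08)
print("hatch y range",np.percentile(P[m][:,1],[1,99]))
save(b,"s6.png",(230,170,400,300),4.4)
E
```

```text
t 25.38 d mm [ -0.3 -40.6 -19.5] rot [0.0018 0.0047 0.0045] F [ 0.4 -0.6  0.9] w 0.0153 q6 -1.61
hatch y range [-0.06731473  0.08119863]
```

View pics/s6.png

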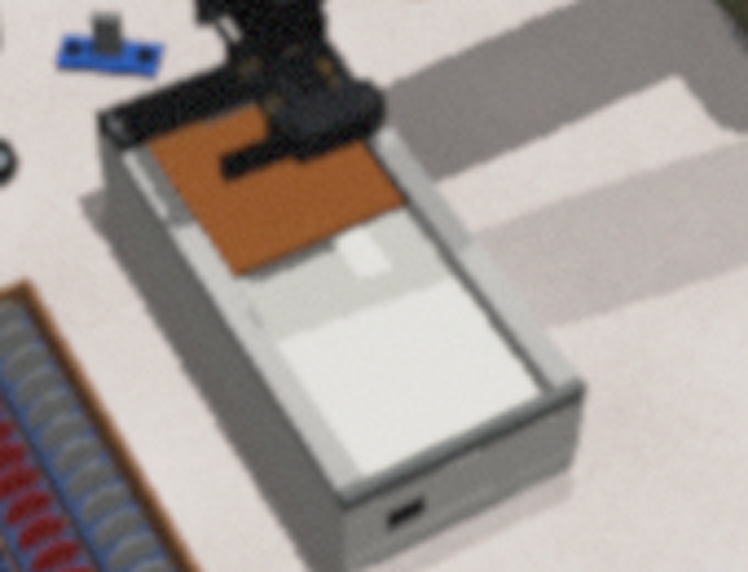

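Picture 8: the hatch is now under the latch head (head at crop 100–250, 70–140), with the chamber covered and the spare untouched. A gentle tug test on the bar will show whether the catch holds: the jaws straddle it at 22 mm without gripping.

Request:
{"api": "carry_out", "payload": {
  "deltas": [
    [0.77, 0, -20, 0, 0.001, 0.004, 0.004],
    [0.77, 0, -18, 0, 0, 0, 0],
    [0.77, 0, 0, 0, 0, 0, 0],
    [0.77, 0, 0, 0, 0, 0, 0]
  ]
}}

```text
time_s: 25.92
tool_pos: [0.5874, -0.0104, 0.1654]
orientation: [3.141, -0.005, 3.14]
wrist_force: [-0.3, -0.7, 1.1]
gripper_width: 0.0216
```

```bash
python3 err.py 589 -11 145 3.1416
```

```text
t 25.93 d mm [  1.6  -0.6 -20.4] rot [-0.0002 -0.0052  0.0011] F [-0.3 -0.7  1.1] w 0.0216 q6 -1.68
```

Request:
{"api": "carry_out", "payload": {
  "deltas": [
    [0.77, 1, -1, -15, 0, -0.005, 0],
    [0.77, 0, 0, -4, 0, 0, 0],
    [0.77, 0, 0, 0, 0, 0, 0]
  ]
}}

```text
time_s: 26.3
tool_pos: [0.5879, -0.0105, 0.1441]
orientation: [3.141, -0.001, 3.141]
wrist_force: [-0.5, -1.1, -0.0]
gripper_width: 0.0218
```

Request:
{"api": "carry_out", "payload": {
  "deltas": [
    [0.77, 0, 0, -3, 0, 0, 0],
    [0.77, 0, 0, -3, 0, 0, 0]
  ]
}}

```text
time_s: 26.55
tool_pos: [0.5881, -0.0102, 0.1381]
orientation: [3.141, -0.001, -3.141]
wrist_force: [-0.1, -0.7, 0.2]
gripper_width: 0.0219
```

Request:
{"api": "carry_out", "payload": {
  "deltas": [
    [0.77, 0, 0, -2, 0, 0, 0],
    [0.77, 0, 0, -2, 0, 0, 0]
  ]
}}

```text
time_s: 26.8
tool_pos: [0.5883, -0.0102, 0.1341]
orientation: [3.141, -0.0, -3.141]
wrist_force: [0.6, 0.7, -0.5]
gripper_width: 0.0217
```

Request:
{"api": "carry_out", "payload": {
  "deltas": [
    [0.77, 0, 0, -3, 0, 0, 0],
    [0.77, 0, 0, -3, 0, 0, 0],
    [0.77, 0, 0, -2, 0, 0, 0],
    [0.77, 0, 0, 0, 0, 0, 0]
  ]
}}

```text
time_s: 27.3
tool_pos: [0.5882, -0.0102, 0.1254]
orientation: [3.141, -0.0, -3.141]
wrist_force: [-0.1, -0.2, -0.7]
gripper_width: 0.0221
```

Request:
{"api": "carry_out", "payload": {
  "deltas": [
    [0.77, 0, 1, 0, 0, 0, 0],
    [0.77, 0, 1, 0, 0, 0, 0]
  ]
}}

```text
time_s: 27.55
tool_pos: [0.5883, -0.0082, 0.1255]
orientation: [3.141, -0.0, -3.141]
wrist_force: [-0.2, -0.7, 0.8]
gripper_width: 0.0218
```

Request:
{"api": "carry_out", "payload": {
  "deltas": [
    [0.77, 0, 0.7, 0, 0, 0, 0]
  ]
}}

```text
time_s: 27.68
tool_pos: [0.5884, -0.0074, 0.1257]
orientation: [3.141, 0.0, -3.141]
wrist_force: [-0.5, 0.1, -0.5]
gripper_width: 0.0217
```

Request:
{"api": "carry_out", "payload": {
  "deltas": [
    [0.77, 0, 0.7, 0, 0, 0, 0]
  ]
}}

```text
time_s: 27.8
tool_pos: [0.5884, -0.0066, 0.1257]
orientation: [3.141, 0.0, -3.141]
wrist_force: [0.6, 0.7, -0.0]
gripper_width: 0.0218
```

Request:
{"api": "carry_out", "payload": {
  "deltas": [
    [0.77, 0, 0.7, 0, 0, 0, 0]
  ]
}}

```text
time_s: 27.92
tool_pos: [0.5885, -0.0059, 0.1258]
orientation: [3.141, 0.0, -3.141]
wrist_force: [-0.2, 0.4, 0.4]
gripper_width: 0.022
```

Request:
{"api": "carry_out", "payload": {
  "deltas": [
    [0.77, 0, 0.7, 0, 0, 0, 0]
  ]
}}

```text
time_s: 28.05
tool_pos: [0.5885, -0.0051, 0.1258]
orientation: [3.141, 0.0, -3.141]
wrist_force: [0.5, 0.6, -0.3]
gripper_width: 0.0216
```

Request:
{"api": "carry_out", "payload": {
  "deltas": [
    [0.77, 0, 0.7, 0, 0, 0, 0]
  ]
}}

```text
time_s: 28.18
tool_pos: [0.5885, -0.0044, 0.1258]
orientation: [3.141, 0.0, -3.141]
wrist_force: [0.4, -0.3, 0.6]
gripper_width: 0.022
```

Request:
{"api": "carry_out", "payload": {
  "deltas": [
    [0.77, 0, 0.7, 0, 0, 0, 0]
  ]
}}

```text
time_s: 28.3
tool_pos: [0.5885, -0.0036, 0.1258]
orientation: [3.141, 0.0, -3.141]
wrist_force: [0.1, 0.8, 0.4]
gripper_width: 0.0218
```

Request:
{"api": "carry_out", "payload": {
  "deltas": [
    [0.77, 0, 0.7, 0, 0, 0, 0]
  ]
}}

```text
time_s: 28.42
tool_pos: [0.5885, -0.003, 0.1258]
orientation: [3.141, 0.0, -3.141]
wrist_force: [0.6, -0.7, 0.1]
gripper_width: 0.0219
```

Request:
{"api": "carry_out", "payload": {
  "deltas": [
    [0.77, 0, 0.7, 0, 0, 0, 0]
  ]
}}

```text
time_s: 28.55
tool_pos: [0.5885, -0.0027, 0.1258]
orientation: [-3.141, 0.0, -3.141]
wrist_force: [0.1, -2.6, -0.7]
gripper_width: 0.0219
```

Request:
{"api": "carry_out", "payload": {
  "deltas": [
    [0.77, 0, 0.7, 0, 0, 0, 0]
  ]
}}

```text
time_s: 28.68
tool_pos: [0.5884, -0.0027, 0.1257]
orientation: [-3.139, 0.0, -3.141]
wrist_force: [0.0, -3.4, -0.6]
gripper_width: 0.0218
```

Request:
{"api": "carry_out", "payload": {
  "deltas": [
    [0.77, 0, 0.7, 0, 0, 0, 0]
  ]
}}

```text
time_s: 28.8
tool_pos: [0.5884, -0.0026, 0.1257]
orientation: [-3.138, 0.0, -3.141]
wrist_force: [-0.4, -5.0, -0.4]
gripper_width: 0.0221
```

Request:
{"api": "carry_out", "payload": {
  "deltas": [
    [0.77, 0, 0.7, 0, 0, 0, 0]
  ]
}}

```text
time_s: 28.92
tool_pos: [0.5885, -0.0026, 0.1257]
orientation: [-3.137, 0.0, -3.141]
wrist_force: [-0.2, -5.6, -1.2]
gripper_width: 0.0219
```

The tug held at 5.6 N with no motion (drag alone is about 2.8 N, and the seal pushes the same way), so the catch is in. Withdrawing.

Request:
{"api": "carry_out", "payload": {
  "deltas": [
    [0.77, 0, -1, 0, 0, 0, 0],
    [0.77, 0, -3, 0, 0, 0, 0],
    [0.77, 0, 0, 10, 0, 0, 0],
    [0.77, 0, 0, 30, 0, 0, 0],
    [0.77, 0, 0, 50, 0, 0, 0],
    [0.77, -30, 40, 30, 0, 0, 0],
    [0.77, -40, 50, 20, 0, 0, 0],
    [0.77, -40, 50, 0, 0, 0, 0],
    [0.77, -40, 50, 0, 0, 0, 0],
    [0.77, -20, 50, 0, 0, 0, 0],
    [0.77, 0, 0, 0, 0, 0, 0],
    [0.77, 0, 0, 0, 0, 0, 0]
  ]
}}

```text
time_s: 30.42
tool_pos: [0.4183, 0.2366, 0.2773]
orientation: [3.131, 0.01, -3.141]
wrist_force: [-0.8, -0.2, 0.6]
gripper_width: 0.022
```

Run:
```python
from h import *
print(readout.sense()["tool_pos"])
a=cam("scene");b=cam("top"); P=cloud(a);hsv=cv2.cvtColor(a["color"],cv2.COLOR_RGB2HSV)
m=(hsv[...,0]<20)&(hsv[...,1]>110)&(abs(P[...,2]-.105)<.01)&(abs(P[...,0]-.589)<.08)
print("hatch y range",np.percentile(P[m][:,1],[1,99]))
cv2.imwrite("pics/f.png",np.hstack([a["color"][90:340,130:430,::-1],b["color"][30:280,200:500,::-1]]))
```

```text
[0.41827411 0.23660258 0.27729816]
hatch y range [-0.06835568  0.07999016]
```

View pics/f.png

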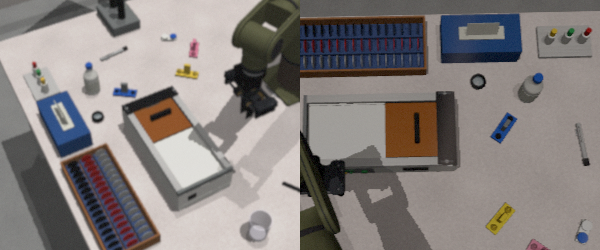

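The hatch is shut against the latch head, everything else is where it was, and the arm is clear. Handing in.

```bash
python3 -c "
from h import *
print(workorder.hand_in())"
```

```text
the job is handed in; nothing more can be done
None
```

The carrier is in its well and the hatch is shut against the frame. I handed the job in at about 30 s, with the arm clear of everything.

- **Carrier:** I set it down by feel. It touched the floor at the predicted height (TCP z 74.8 mm), and both views afterwards showed it flat inside the ribs with both prisms upright.
- **Hatch:** I pushed it over the catch bump (about 5–8 N). The push force then fell to 2.7 N as the roller dropped in, and the seal contact followed. I pressed it home at 12–14 N; the highest reading was 14.6 N in all, drag included.
- **Catch check that was unclear:** after the first press, the hatch sprang back about 1 mm, so I pressed it once more. A reverse tug of 5.6 N then did not move it; drag alone is about 2.8 N.
- **Final pictures:** the hatch was still shut after I withdrew, within about 1 mm of the reading after the last press. The spare and the bystanders in view looked unmoved. I judged that by eye, and the last crops did not show the occluder in full.
- **Measurement disagreement:** the hatch bar stood a few mm further towards +y than I had worked out from the finger thickness. This did not affect the result.

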